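# Hang the snap gauge on the swivel hook

### The arm

A 7-joint arm with a two-finger parallel gripper is mounted at the origin on the work surface. World frame = base frame: x ahead of the robot, y to its left, z up, the work surface at z = 0. Lengths are in m, angles in degrees, forces in N, time in s.
With the tool pointing down it reaches from about 0.35 to 0.9 m from the base axis. Payload 8.1 kg.
Tool frame: the origin (TCP) lies midway between the tips of the shut fingers; the grasp point (between the pads) lies 19 mm behind it (ctrl.tcp_to_grasp is the distance from the TCP to the grasp point, in m); z points along the fingers, y is the line along which they close (so a half turn about z gives the same grasp; the last joint's range is limited). The gripper opens to 85 mm and grips with 20 to 120 N. Pads are 22 mm wide; open, the fingers measure 114 mm over their backs; the gripper's body (76 mm by 85 mm) begins 54 mm behind the grasp point. The pads swing forward as they close: fully open they stand 13 mm farther back than shut.
Start: joints at [-82.712, 24.895, 1.432, 90.138, -0.665, 64.973, -4.303], TCP at [0.142, 0.609, 0.209] pointing down, gripper open.
Joint ranges: [-149.89, 149.89], [-25.12, 119.58], [-72.63, 75.52], [4.76, 147.25], [-75.54, 255.54], [6.69, 114.76], [-157.13, 157.13]. Speed limits (degrees/s): [127.2, 127.2, 172.46, 172.46, 180, 180, 180].

### API

Orientations are given as [roll, pitch, yaw] about the fixed x, y, z axes, in that order (R = Rz(yaw) Ry(pitch) Rx(roll)).
In Python, from bench import ctrl, imaging gives the robot as it stands.
- The arm moves only by the tool send_rows, never from a script. Its argument "plan" is a list of rows, each a list of 7 numbers: the finger opening in mm, from 0 to 85.4, then the shift along the world's x, y, z in units of 40 mm (1.0 is 40 mm), then the turn, a rotation vector about the world's x, y, z in units of 10 degrees (1.0 is 10 degrees). A call has 1 to 10 rows; each row shifts and turns the commanded pose from where the row before left it; what a row does not reach is not made up. A row lasts 1/8 s, in which the tool goes at most 62.5 mm and 10.7 degrees, less where a joint would pass 70% of its speed; a pose out of reach is approached as far as the arm can. A call is refused whole if a number of a shift passes 1 or a number of a turn 1, either way. A call with a gripper value outside its range is refused whole. The fingers move at their own pace and stop on an object; "grip_force" is the grip in N (left out, the last holds). Time passes only in rows, so rows that do not move let the fingers close. It gives the time, the measured TCP pose, the force, the opening and the grip force at its end, in the units of the state.
- ctrl.observe(): the state, without advancing time (a new reading comes with each control period).
- imaging.capture(name): name is "scene" or "top"; returns a dict with "image" (400x640x3 uint8, red, green, blue), "fov_y" (degrees; the focal length in pixels is half the picture's height over the tangent of half this angle, whatever the lens; pixels are square), "cx", "cy" (the principal point, pixels), "R" (3x3) and "t" (3): a world point X has camera coordinates R X + t. Camera axes: x right, y down, z forward; pixel columns grow to the right and rows downward; lengths in m; the calibration is good to about 2 mm. A picture is of the moment at which its call begins. There is no depth.
- ctrl.finish_job(): hands the job in; it is judged then, once.
The state is a dict: "t": time; "q": joint angles; "qvel": joint speeds; "tau": joint torques, N m; "tool_pos": TCP position; "eef_rot": TCP orientation; "wrist_force": force on the tool from outside, world axes, zero at the start; "wrist_torque": the same for the moment, N m; "width": finger opening in m; "grasp_force": force on a finger pad.
Only numpy, scipy, OpenCV 4.12 (cv2) and the standard library are available. Lean on these libraries where they do the work, as an engineer would, in place of code of your own. Each camera call takes 0.05 s, during which the arm holds its last target. There are 200 camera calls.

### The job

Turn the swivel hook on the green stand counter-clockwise (seen from above), towards the side of its base with the yellow stripe, until its brass tail meets the sprung red stop pin, and press it there briefly with about 10 N, gently, so that the pin never takes more than 18 N. Then take the yellow-topped gauge from the wooden rack and gently hang it by its hole on the hook, leaving the hook facing the striped side. Leave the blue-topped gauge, the collet and the bushing where they are.

Things in the scene. Friction and masses are not known exactly. Their poses are not given: they have to be found in the camera images.
- stand: Fixed green stand: round base 110 mm across, 12 to 18 mm high, upright post 20 mm across. Origin: centre of the underside, on the work surface; the hook's vertical swivel axis runs through it. Its +x axis points to the side of the base marked by a radial yellow stripe.
- stand_collar (a point): Point of the stand on the swivel axis, 159 mm up, inside the clamp collar (38 mm across). The collar carries a red stop pin, 11 mm across, 157 to 201 mm up, 45 mm from the axis. It stops the hook facing within 0.4 rad either side of the stand's +x; set by hand, so exactly where is not measured and must be felt. The sprung pin yields 1 mm per 6 N, at the hook's tail.
- hook: Swivel hook; origin on the swivel axis, 190 mm up, at mid-height of its bar; x points along the bar (the way it faces), z up. Hub radius 16 mm, top 8 mm above the bar's middle. Level bar 7 mm thick to x = 68 mm, then an upturned end rising 8 mm to x = 82 mm; shoulder disc, radius 12 mm, at x = 27 to 30 mm. Brass tail, 8 mm wide, to x = -57 mm. Stays where it is left.
- hook_push (a point): Middle of the hook's bar at x = 55 mm, where to push on its clockwise side. The hook starts 1.1 to 2.0 rad clockwise (from above) of the stand's +x; turning it takes 0.2 N m against friction (about 3.6 N here). At the pin, 10 N here press the tail on the pin with about 8 N (4 N are needed, over 18 N is too much).
- hook_tip (a point): The tip of the hook's upturned end, 82 mm from the axis and 8 mm above the middle of the level bar; turns with the hook.
- rack: Fixed light wooden rack 75 mm (its x) by 160 mm (its y), 36 mm high, origin at the centre of its underside. Two slots, at y = +45 and -45 mm, each 47 mm by 11 mm, floor 8 mm up, hold a gauge upright each, which gauge in which slot differs.
- gauge: The gauge to hang: steel snap gauge with yellow top, a flat plate 44 mm wide (its x), 8 mm thick (its y), 125 mm high (its z), about 0.24 kg, upright in a slot of the rack; origin at the centre of its lower end. Two prongs below 40 mm; a round through hole 18 mm wide along y, centre 70 mm up; plain plate above it to grip across the thickness.
- gauge_hole (a point): Centre of the hole of the yellow-topped gauge, 70 mm above its lower end and 55 mm below its top.
- spare: Bystander: the same gauge with blue top in the other slot of the rack; leave it there. Origin at the centre of its lower end.
- collet: Bystander: loose dark steel collet 48 mm across, 38 mm high, standing on the work surface; origin at the centre of its underside.
- bushing: Bystander: loose bright steel bushing 54 mm across, 34 mm high, standing on the work surface; origin at the centre of its underside.
Things that resemble listed ones, but are neither listed nor needed, are in the scene too. What is shaped like the gauge but turquoise or white is not meant.

How it is judged (in metres and radians):
On the way, in this order (a step that is already met when the one before it is completed fails the run):
1. the hook is turned against the red pin and presses it with more than 4 N for 0.2 s (contact force between stand and hook above 4 N), for 0.2 s.
2. the yellow-topped gauge is on the hook's bar: the bar runs through its hole (x of gauge_hole in the frame of hook between 0.025 and 0.075 m and y of gauge_hole in the frame of hook between -0.008 and 0.008 m and z of gauge_hole in the frame of hook between -0.01 and 0.008 m), for 0.2 s.
At the end, for the whole second after the job is handed in: The yellow-topped gauge hangs released and still (under 0.05 m/s, upright within 20 degrees), its hole on the hook's bar 25 to 75 mm from the swivel axis and centred within 10 mm of the bar; the hook faces the stripe within about 32 degrees (tip within 43 mm of its line) (x of gauge_hole in the frame of hook between 0.025 and 0.075 m and y of gauge_hole in the frame of hook between -0.008 and 0.008 m and z of gauge_hole in the frame of hook between -0.01 and 0.004 m and contact force between gauge and hook above 0.5 N and angle between gauge's own z axis and vertical below 0.35 rad and x of hook_tip in the frame of stand above 0.05 m and y of hook_tip in the frame of stand between -0.043 and 0.043 m and linear speed of gauge below 0.05 m/s); the robot touches nothing.
It fails at once if the hook's tail presses the stop pin with more than 18 N (contact force between stand and hook above 18 N).
It fails at once if the gauge is knocked or forced against the hook with more than 20 N (contact force between gauge and hook above 20 N).
It fails at once if the blue-topped gauge is moved by more than 20 mm (distance of spare from where it was at the start of the episode above 0.02 m).
It fails at once if the collet is moved by more than 20 mm (distance of collet from where it was at the start of the episode above 0.02 m).
It fails at once if the bushing is moved by more than 20 mm (distance of bushing from where it was at the start of the episode above 0.02 m).
It also fails if it takes over 72 s, if anything falls off the work surface, if the arm or the gripper's body presses on something with over 40 N, if the wrist force passes 120 N, or if a joint passes its speed limit or range.

## Working session

There is one attempt and no reset: what is moved stays moved. The work goes in short steps, Python scripts to look and compute and a tool call to move; the robot and the scene stay as the last step left them, time stands still between calls to the robot, and variables do not carry over. Pictures are saved under pics/ and viewed, at most 10 in all, crops included, and the job is handed in when it is done.

Besides the shell and the picture viewer there is one more tool, called after "Request:" as name(argument=value, ...), one argument or row to a line, values as JSON. send_rows: Moves the arm, as the interface text tells. Its arguments: {"type":"object","properties":{"plan":{"type":"array"},"grip_force":{"type":"number"}},"required":["plan"]}

```bash
mkdir -p pics; cat > h.py <<'E'
import numpy as np,cv2
from bench import ctrl,imaging
def cap(n,f=None):
    c=imaging.capture(n)
    if f: cv2.imwrite('pics/'+f,cv2.cvtColor(c['image'],cv2.COLOR_RGB2BGR))
    return c
def K(c):
    f=200/np.tan(np.radians(c['fov_y'])/2); return f
def ray(c,u,v,z):
    f=c['image'].shape[0]/2/np.tan(np.radians(c['fov_y'])/2)
    R=np.array(c['R']);t=np.array(c['t']);o=-R.T@t
    d=R.T@np.array([(u-c['cx'])/f,(v-c['cy'])/f,1]); return o+d*(z-o[2])/d[2]
def proj(c,X):
    f=c['image'].shape[0]/2/np.tan(np.radians(c['fov_y'])/2)
    p=np.array(c['R'])@np.array(X)+np.array(c['t']); return np.array([c['cx']+f*p[0]/p[2],c['cy']+f*p[1]/p[2]])
E
python3 - <<'E'
from h import *
for n in('scene','top'):
    c=cap(n,n+'0.png'); print(n,c['fov_y'],c['cx'],c['cy'],-np.array(c['R']).T@np.array(c['t']),[k for k in c]); print(np.round(c['R'],3))
print(ctrl.observe())
E
```

```text
scene 56.461233034466545 321.14035343301975 201.54265911242348 [1.1896084  0.16596931 0.74121646] ['image', 'fov_y', 'cx', 'cy', 'R', 't']
[[-0.427  0.904  0.006]
 [ 0.577  0.277 -0.768]
 [-0.696 -0.325 -0.64 ]]
top 56.4218050021431 321.48716648273427 200.32367949130116 [ 0.44293293 -0.12818983  0.87388048] ['image', 'fov_y', 'cx', 'cy', 'R', 't']
[[ 0.028 -0.999  0.028]
 [-0.991 -0.031 -0.128]
 [ 0.129 -0.024 -0.991]]
{'t': 0.1, 'q': array([-82.71229724,  24.93209481,   1.43055337,  90.18399044,
        -0.66376362,  64.97141593,  -4.30266373]), 'qvel': array([ 0.15198177, -0.06500173, -0.08777466, -0.14092923, -0.02152455,
       -0.07211789, -0.03203547]), 'tau': array([ 2.23410505e-03, -6.71754384e+01,  1.02777321e+00, -3.16902280e+01,
        1.57863437e-02,  7.36871967e-03,  7.34133710e-05]), 'tool_pos': array([0.14230828, 0.60809829, 0.20840765]), 'eef_rot': array([-1.79921182e+02,  7.88200982e-03,  1.66830692e+02]), 'wrist_force': array([0.62441892, 0.22707947, 0.11884805]), 'wrist_torque': array([-0.0231728 , -0.01402079, -0.01014988]), 'grasp_force': 0.0, 'width': 0.08562356810757041}
```

View pics/scene0.png

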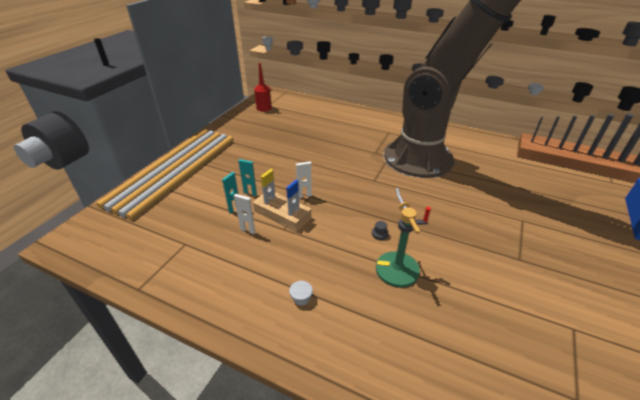

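View pics/top0.png

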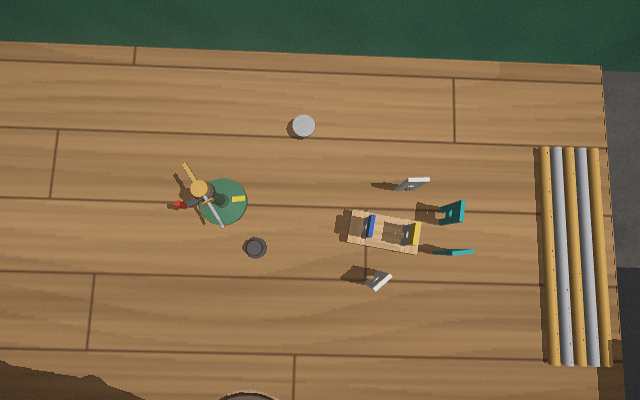

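The top view shows the stand at (222,201), the rack at (385,231) with the yellow top at (413,234) and the blue top at (369,226). The lookalikes are turquoise (452,212) and (455,252), and white (413,184) and (380,280). I choose the yellow one in the rack, at top (413,234) and scene (268,175), and will check it in a close crop.

```bash
python3 - <<'E'
import cv2,numpy as np
t=cv2.imread('pics/top0.png');s=cv2.imread('pics/scene0.png')
a=[t[150:250,155:255],t[195:270,330:430],s[175:295,345:445],s[150:250,220:320]]
def up(i): return cv2.resize(i,(400,int(i.shape[0]*4)),interpolation=cv2.INTER_CUBIC)[:300 if 0 else 400]
p=[cv2.resize(t[155:230,160:260],(400,300),interpolation=cv2.INTER_CUBIC),cv2.resize(t[195:270,330:430],(400,300),interpolation=cv2.INTER_CUBIC),
cv2.resize(s[180:290,345:445+46][:,:146],(400,300),interpolation=cv2.INTER_CUBIC),cv2.resize(s[160:235,225:325],(400,300),interpolation=cv2.INTER_CUBIC)]
cv2.imwrite('pics/crop1.png',np.vstack([np.hstack(p[:2]),np.hstack(p[2:])]))
E
```

```text
(no output)
```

View pics/crop1.png

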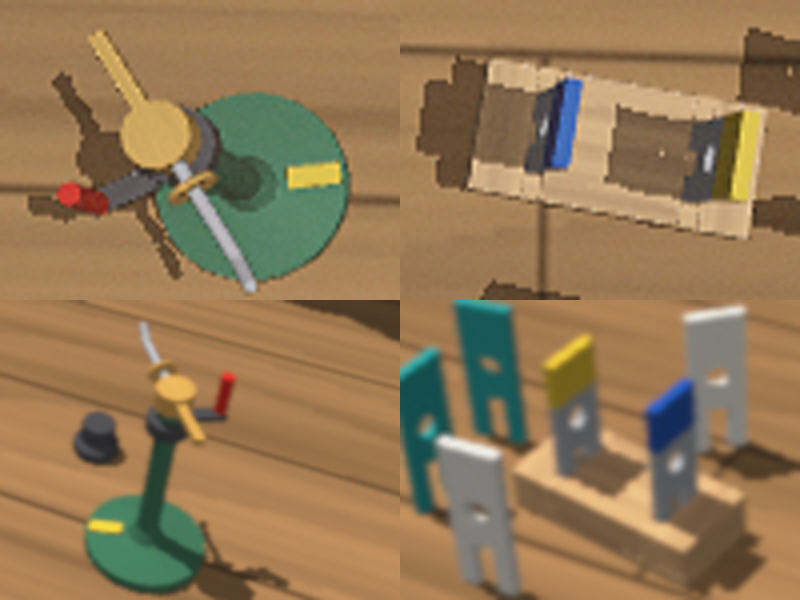

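```bash
python3 - <<'E'
from h import *
c=cap('top');s=cap('scene')
T=lambda x,y,ox,oy,z:ray(c,x/4+ox-.4,y/4+oy-.4,z)
P=dict(hub=T(156,134,160,155,.198),tip=T(250,288,160,155,.198),tail=T(98,36,160,155,.19),pin=T(69,193,160,155,.201),base=T(254,187,160,155,.015),stripe=T(315,176,160,155,.018),
gt1=T(751,112,-70+0,195,.133)*0+T(351,112,330,195,.133),gt2=T(343,198,330,195,.133),b1=T(172,80,330,195,.133),b2=T(162,168,330,195,.133),
r1=T(92,58,330,195,.036),r2=T(70,186,330,195,.036),r3=T(350,238,330,195,.036),r4=T(367,110,330,195,.036),collet=ray(c,256,246,.038),bush=ray(c,303.5,125,.034))
for k,v in P.items(): print(k,np.round(v,4),np.round(proj(s,v),1))
ang=lambda a,b:np.degrees(np.arctan2(*(P[b]-P[a])[[1,0]]))
print('x+',ang('base','stripe'),'hook',ang('hub','tip'),ang('tail','hub'),'pin',ang('hub','pin'))
n=lambda a,b:np.linalg.norm(P[a]-P[b]);print(n('hub','tip'),n('hub','tail'),n('hub','pin'),n('gt1','gt2'),n('r1','r2'),n('r2','r3'),n('r1','r4'))
print(ang('gt1','gt2'),ang('r1','r2'),ang('r2','r3'))
# scene ests
a,b=100/400*100+0,0
print('scene hub', ray(s,345+175/400*146,180+382/300*110*1-110,.198), 'ytop',ray(s,225+(568-400)/4,160+(347-300)/4,.133))
E
```

```text
hub [0.546  0.0796 0.198 ] [408.6 211.5]
tip [0.4774 0.0329 0.198 ] [396.9 188.7]
tail [0.5923 0.1119 0.19  ] [417.2 231.8]
pin [0.5175 0.1156 0.201 ] [428.  207.5]
base [0.5449 0.0778 0.015 ] [396.7 265.3]
stripe [0.552  0.0426 0.018 ] [382.6 261.9]
gt1 [ 0.5    -0.3394  0.133 ] [261.2 176. ]
gt2 [ 0.4571 -0.3352  0.133 ] [270.6 168.4]
b1 [ 0.5134 -0.2492  0.133 ] [287.3 187.3]
b2 [ 0.4694 -0.2447  0.133 ] [296.6 178.9]
r1 [ 0.5338 -0.2195  0.036 ] [294.9 221.9]
r2 [ 0.4614 -0.2084  0.036 ] [310.2 207.6]
r3 [ 0.4368 -0.3661  0.036 ] [267.9 188.5]
r4 [ 0.5089 -0.3762  0.036 ] [252.2 201.1]
collet [ 0.4448 -0.0062  0.038 ] [378.6 224.3]
bush [ 0.7274 -0.1017  0.034 ] [300. 289.]
x+ -78.58754674109689 hook -145.75195908911732 -145.10115077465983 pin 128.40968815137268
0.08305771862266009 0.05700869948598756 0.04602043992987389 0.0431262569256982 0.07326384400868921 0.15962678000356037 0.15865211315702704
174.3572356411745 171.26468417417544 -98.84281293605183
scene hub [0.54108075 0.07892234 0.198     ] ytop [ 0.47567748 -0.33571282  0.133     ]
```

Request:
send_rows(
  plan=[
    [0,0.4,-0.6,0.4,0,0,-0.2],
    [0,0.54,-0.84,0.4,0,0,-0.27],
    [0,0.54,-0.84,0.4,0,0,-0.27],
    [0,0.54,-0.84,0,0,0,-0.27],
    [0,0.54,-0.84,0,0,0,-0.27],
    [0,0.54,-0.84,0,0,0,-0.27],
    [0,0.54,-0.84,0,0,0,-0.27],
    [0,0.54,-0.84,0,0,0,-0.27],
    [0,0.54,-0.84,0,0,0,-0.27],
    [0,0.54,-0.84,0,0,0,-0.27],
  ],
  grip_force=40,
)

```text
t: 1.45
tool_pos: [0.3533, 0.2809, 0.2572]
eef_rot: [180.0, -0.0, 140.4]
wrist_force: [1.0, 0.2, -0.7]
width: -0.0002
grasp_force: 0.0
```

Request:
send_rows(
  plan=[
    [0,0.47,-0.755,0,0,0,-0.23],
    [0,0.47,-0.755,0,0,0,-0.23],
    [0,0.47,-0.755,0,0,0,-0.23],
    [0,0.47,-0.755,0,0,0,-0.23],
    [0,0.47,-0.755,0,0,0,-0.23],
    [0,0.47,-0.755,0,0,0,-0.23],
    [0,0.47,-0.755,0,0,0,-0.23],
    [0,0,0,-0.3,0,0,0],
    [0,0,0,-0.3,0,0,0],
    [0,0,0,0,0,0,0],
  ],
)

```text
t: 2.7
tool_pos: [0.4831, 0.0717, 0.2319]
eef_rot: [-179.9, -0.1, 124.5]
wrist_force: [-0.5, 0.4, 0.2]
width: -0.0005
grasp_force: 0.0
```

```bash
python3 - <<'E'
from h import *
a=cap('top')['image'][140:240,150:283];b=cap('scene')['image'][130:230,340:473]
p=[cv2.resize(x,(532,400),interpolation=cv2.INTER_CUBIC)[:,:400] for x in(a,b)]
cv2.imwrite('pics/c2.png',cv2.cvtColor(np.hstack(p),cv2.COLOR_RGB2BGR))
E
```

```text
(no output)
```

View pics/c2.png

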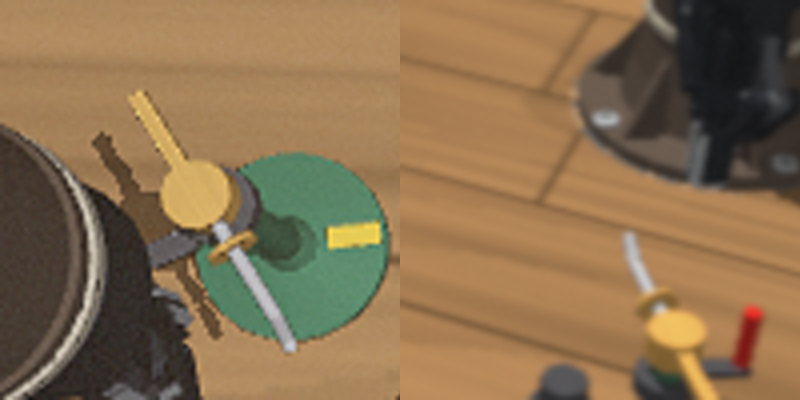

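Request:
send_rows(
  plan=[
    [0,0,0,-0.45,0,0,0],
    [0,0,0,-0.45,0,0,0],
    [0,0,0,-0.45,0,0,0],
    [0,0.05,-0.07,0,0,0,0],
    [0,0.05,-0.07,0,0,0,0],
    [0,0.05,-0.07,0,0,0,0],
    [0,0.05,-0.07,0,0,0,0],
    [0,0,0,0,0,0,0],
  ],
)

```text
t: 3.8
tool_pos: [0.4927, 0.0593, 0.1794]
eef_rot: [180.0, 0.0, 124.4]
wrist_force: [-0.9, 0.4, -0.9]
width: 0.0003
grasp_force: 0.0
```

```bash
python3 - <<'E'
from h import *
A=np.array([.546,.079])
def P(th,d=.0145,r=.055):
    t=np.radians(th);h=np.array([np.cos(t),np.sin(t)]);n=np.array([-h[1],h[0]]);return A+r*h-d*n
o=ctrl.observe();p=o['tool_pos'][:2];print(o['tool_pos'],o['wrist_force'])
t=np.radians(-145.5);h=np.array([np.cos(t),np.sin(t)]);n=np.array([-h[1],h[0]]);print('r,d',(p-A)@h,-(p-A)@n)
prev=p
for th in np.arange(-145.5,-60,4): 
    q=P(th);print(th,np.round((q-prev)/.04,3),np.round(q,4));prev=q
E
```

```text
[0.49269652 0.05930269 0.17938871] [-0.89790382  0.37996665 -0.87631225]
r,d 0.05508547030750157 0.013958358240098433
-145.5 [-0.006  0.012] [0.4925 0.0598]
-141.5 [ 0.037 -0.092] [0.4939 0.0561]
-137.5 [ 0.043 -0.089] [0.4957 0.0525]
-133.5 [ 0.049 -0.086] [0.4976 0.0491]
-129.5 [ 0.055 -0.083] [0.4998 0.0458]
-125.5 [ 0.061 -0.078] [0.5023 0.0426]
-121.5 [ 0.066 -0.074] [0.5049 0.0397]
-117.5 [ 0.071 -0.069] [0.5077 0.0369]
-113.5 [ 0.076 -0.064] [0.5108 0.0343]
-109.5 [ 0.08  -0.059] [0.514 0.032]
-105.5 [ 0.084 -0.053] [0.5173 0.0299]
-101.5 [ 0.087 -0.047] [0.5208 0.028 ]
-97.5 [ 0.09  -0.041] [0.5244 0.0264]
-93.5 [ 0.093 -0.034] [0.5282 0.025 ]
-89.5 [ 0.095 -0.028] [0.532  0.0239]
-85.5 [ 0.097 -0.021] [0.5359 0.023 ]
-81.5 [ 0.098 -0.014] [0.5398 0.0225]
-77.5 [ 0.099 -0.007] [0.5437 0.0222]
-73.5 [ 0.099 -0.   ] [0.5477 0.0221]
-69.5 [0.099 0.006] [0.5517 0.0224]
-65.5 [0.098 0.013] [0.5556 0.0229]
-61.5 [0.097 0.02 ] [0.5595 0.0237]
```

Request:
send_rows(
  plan=[
    [0,0.037,-0.092,0,0,0,0.4],
    [0,0.043,-0.089,0,0,0,0.4],
    [0,0.049,-0.086,0,0,0,0.4],
    [0,0.055,-0.083,0,0,0,0.4],
    [0,0.061,-0.078,0,0,0,0.4],
    [0,0.066,-0.074,0,0,0,0.4],
    [0,0.071,-0.069,0,0,0,0.4],
    [0,0.076,-0.064,0,0,0,0.4],
  ],
)

```text
t: 4.8
tool_pos: [0.5107, 0.0342, 0.1791]
eef_rot: [180.0, -0.0, 156.6]
wrist_force: [-0.3, 1.2, 0.1]
width: 0.0001
grasp_force: 0.0
```

```bash
python3 - <<'E'
from h import *
o=ctrl.observe();print(o['tool_pos'],o['eef_rot'],o['wrist_force'])
a=cap('top')['image'][150:250,155:288];b=cap('scene')['image'][150:250,350:483]
p=[cv2.resize(x,(532,400),interpolation=cv2.INTER_CUBIC)[:,:400] for x in(a,b)]
cv2.imwrite('pics/c3.png',cv2.cvtColor(np.hstack(p),cv2.COLOR_RGB2BGR))
E
```

```text
[0.51072575 0.03417743 0.17912774] [ 1.79997507e+02 -8.34019139e-03  1.56563537e+02] [-0.3174173   1.1711142   0.05296765]
```

View pics/c3.png

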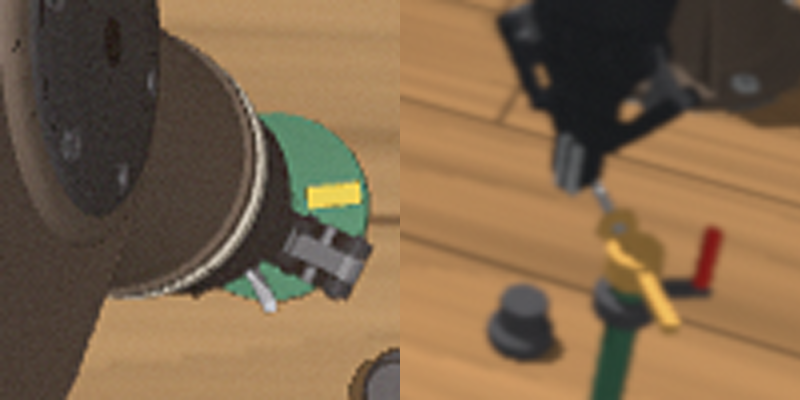

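```bash
python3 - <<'E'
from h import *
o=ctrl.observe();c=cap('top');s=cap('scene')
A=np.array([.546,.079])
print('tcp',proj(c,o['tool_pos']),proj(s,o['tool_pos']))
for th in(-145.5,-129,-113.5):
    t=np.radians(th);h=np.array([np.cos(t),np.sin(t)])
    X=lambda r,z:np.r_[A+r*h,z]
    print(th,'tip',proj(c,X(.082,.198)),proj(s,X(.082,.198)),'tail',proj(c,X(-.057,.19)),proj(s,X(-.057,.19)))
E
```

```text
tcp [225.07663454 209.13691194] [392.19336887 203.02552963]
-145.5 tip [222.32645173 226.0287676 ] [396.6863565  188.89813982] tail [184.47774922 163.27351704] [416.85538096 231.87445345]
-129 tip [232.49652964 217.46136968] [387.66567651 190.68930053] tail [177.48414472 168.9295763 ] [423.74908346 230.27761683]
-113.5 tip [239.46387385 207.25089597] [380.49999719 193.87474651] tail [172.57502338 175.77056957] [428.9007799  227.52907204]
```

```bash
python3 - <<'E'
from h import *
s=cap('scene');o=ctrl.observe();ims=[]
for c,(x0,y0) in((s,(370,165)),(cap('top'),(200,180))):
    i=cv2.resize(c['image'][y0:y0+50,x0:x0+50],(400,400),interpolation=cv2.INTER_CUBIC)
    for dz in(0,.02,.04):
        u=(proj(c,o['tool_pos']+[0,0,dz])-[x0,y0]+.5)*8;cv2.circle(i,tuple(int(v) for v in u),3,(255,0,255),-1)
    ims.append(i)
cv2.imwrite('pics/c4.png',cv2.cvtColor(np.hstack(ims),cv2.COLOR_RGB2BGR))
E
```

```text
(no output)
```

View pics/c4.png

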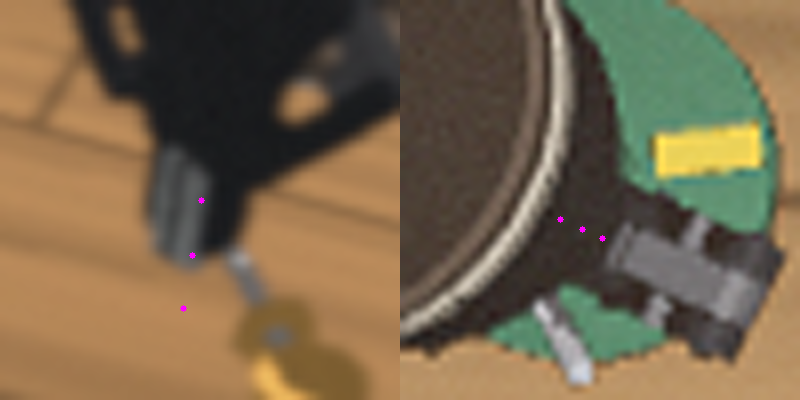

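```bash
python3 - <<'E'
from h import *
s=cap('scene');print(ctrl.tcp_to_grasp,[a for a in dir(ctrl) if a[0]!='_'])
for X in([.4831,.0717,.2319],[.4831,.0717,.2519]):print(proj(s,X))
E
```

```text
0.0187 ['MotionError', 'finish_job', 'observe', 'tcp_to_grasp']
[414.79046782 182.85841023]
[416.27836049 175.72455016]
```

Request:
send_rows(
  plan=[
    [0,0,0,0.4,0,0,0],
    [0,-0.125,0.178,0,0,0,-0.65],
    [0,-0.125,0.178,0,0,0,-0.65],
    [0,-0.125,0.178,0,0,0,-0.65],
    [0,-0.125,0.178,0,0,0,-0.65],
    [0,-0.125,0.178,0,0,0,-0.6],
    [0,0,0,-0.3,0,0,0],
    [0,0,0,-0.3,0,0,0],
    [0,0,0,-0.3,0,0,0],
    [0,0,0,0,0,0,0],
  ],
)

```text
t: 6.4
tool_pos: [0.485, 0.0692, 0.1579]
eef_rot: [-179.9, -0.0, 124.4]
wrist_force: [-0.4, 0.1, -0.4]
width: -0.0002
grasp_force: 0.0
```

Request:
send_rows(
  plan=[
    [0,0.043,-0.062,0,0,0,0],
    [0,0.043,-0.062,0,0,0,0],
    [0,0.043,-0.062,0,0,0,0],
    [0,0.043,-0.062,0,0,0,0],
    [0,0.037,-0.092,0,0,0,0.4],
    [0,0.043,-0.089,0,0,0,0.4],
  ],
)

```text
t: 7.15
tool_pos: [0.4955, 0.0533, 0.1592]
eef_rot: [180.0, -0.1, 132.6]
wrist_force: [-1.6, 2.5, 1.6]
width: 0.0
grasp_force: 2.0
```

Request:
send_rows(
  plan=[
    [0,0.049,-0.086,0,0,0,0.4],
    [0,0.055,-0.083,0,0,0,0.4],
    [0,0.061,-0.078,0,0,0,0.4],
    [0,0.066,-0.074,0,0,0,0.4],
    [0,0.071,-0.069,0,0,0,0.4],
    [0,0.076,-0.064,0,0,0,0.4],
    [0,0.08,-0.059,0,0,0,0.4],
    [0,0.084,-0.053,0,0,0,0.4],
  ],
)

```text
t: 8.15
tool_pos: [0.5169, 0.0309, 0.1591]
eef_rot: [180.0, -0.1, 164.6]
wrist_force: [-2.7, 3.6, 2.6]
width: -0.0001
grasp_force: 1.9
```

```bash
python3 - <<'E'
from h import *
a=cap('top')['image'][150:250,155:288];b=cap('scene')['image'][150:250,350:483]
p=[cv2.resize(x,(532,400),interpolation=cv2.INTER_CUBIC)[:,:400] for x in(a,b)]
cv2.imwrite('pics/c5.png',cv2.cvtColor(np.hstack(p),cv2.COLOR_RGB2BGR))
E
```

```text
(no output)
```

View pics/c5.png

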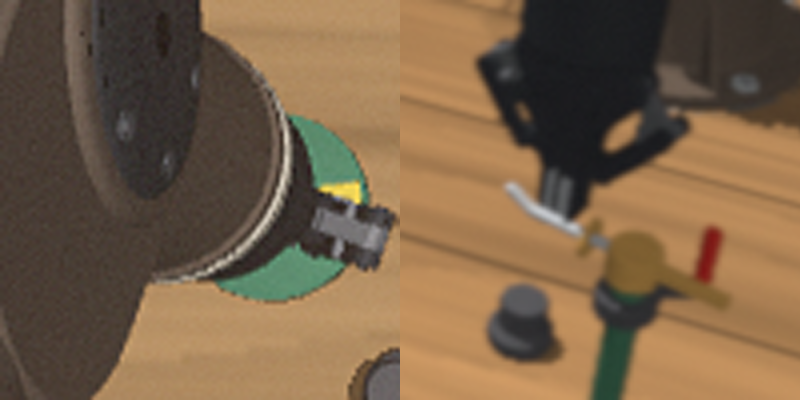

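Request:
send_rows(
  plan=[
    [0,0.087,-0.047,0,0,0,0.4],
    [0,0.09,-0.041,0,0,0,0.4],
    [0,0.093,-0.034,0,0,0,0.4],
    [0,0.095,-0.028,0,0,0,0.4],
    [0,0.097,-0.021,0,0,0,0.4],
    [0,0.098,-0.014,0,0,0,0.4],
  ],
)

```text
t: 9.0
tool_pos: [0.539, 0.0229, 0.1589]
eef_rot: [180.0, -0.1, -171.5]
wrist_force: [-4.3, 2.1, 1.7]
width: -0.0001
grasp_force: 1.8
```

```bash
python3 - <<'E'
from h import *
A=np.array([.546,.079]);s=cap('scene')
def pr(r,z,th):
    t=np.radians(th);return proj(s,np.r_[A+r*np.array([np.cos(t),np.sin(t)]),z])
for th in(-82,-76,-70,-64):print(th,pr(-.057,.19,th))
x0,y0=405,195
i=cv2.resize(s['image'][y0:y0+50,x0:x0+50],(500,500),interpolation=cv2.INTER_CUBIC)
cv2.imwrite('pics/c6.png',cv2.cvtColor(i,cv2.COLOR_RGB2BGR))
E
```

```text
-82 [433.95573314 219.34904039]
-76 [434.01199862 217.57576565]
-70 [433.77875643 215.78348211]
-64 [433.26332901 213.99240629]
```

View pics/c6.png

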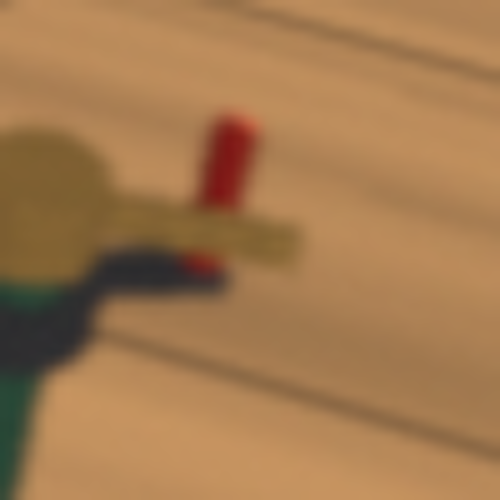

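Request:
send_rows(
  plan=[
    [0,0.075,-0.006,0,0,0,0.3],
    [0,0.075,-0.003,0,0,0,0.3],
    [0,0.05,0,0,0,0,0.2],
    [0,0.025,0,0,0,0,0.1],
  ],
)

```text
t: 9.55
tool_pos: [0.5483, 0.0223, 0.1589]
eef_rot: [180.0, -0.1, -162.6]
wrist_force: [-4.4, 1.7, -0.5]
width: -0.0002
grasp_force: 1.7
```

Steady 4.4 N means friction only, so the pin is not reached yet. I continue in 1 mm rows.

Request:
send_rows(
  plan=[
    [0,0.025,0.001,0,0,0,0.1],
    [0,0.025,0.001,0,0,0,0.1],
  ],
)

```text
t: 9.8
tool_pos: [0.5507, 0.0223, 0.159]
eef_rot: [180.0, -0.0, -160.5]
wrist_force: [-4.4, 1.6, -0.4]
width: 0.0002
grasp_force: 1.7
```

Request:
send_rows(
  plan=[
    [0,0.025,0.002,0,0,0,0.1],
    [0,0.025,0.002,0,0,0,0.1],
  ],
)

```text
t: 10.05
tool_pos: [0.5528, 0.0224, 0.159]
eef_rot: [180.0, -0.0, -158.5]
wrist_force: [-4.0, 1.6, -2.9]
width: 0.0001
grasp_force: 1.7
```

Request:
send_rows(
  plan=[
    [0,0.025,0.003,0,0,0,0.1],
  ],
)

```text
t: 10.18
tool_pos: [0.5538, 0.0225, 0.159]
eef_rot: [180.0, -0.0, -157.5]
wrist_force: [-4.5, 1.9, -0.8]
width: -0.0003
grasp_force: 1.7
```

Request:
send_rows(
  plan=[
    [0,0.025,0.003,0,0,0,0.1],
  ],
)

```text
t: 10.3
tool_pos: [0.5549, 0.0226, 0.159]
eef_rot: [180.0, -0.0, -156.5]
wrist_force: [-5.2, 1.1, -1.7]
width: -0.0
grasp_force: 1.7
```

Request:
send_rows(
  plan=[
    [0,0.025,0.003,0,0,0,0.1],
  ],
)

```text
t: 10.42
tool_pos: [0.5559, 0.0227, 0.1591]
eef_rot: [-180.0, -0.0, -155.5]
wrist_force: [-4.4, 1.7, -0.9]
width: 0.0
grasp_force: 1.7
```

Request:
send_rows(
  plan=[
    [0,0.025,0.003,0,0,0,0.1],
  ],
)

```text
t: 10.55
tool_pos: [0.5569, 0.0229, 0.1591]
eef_rot: [-180.0, -0.0, -154.5]
wrist_force: [-3.6, 0.4, -0.4]
width: 0.0
grasp_force: 1.7
```

Request:
send_rows(
  plan=[
    [0,0.025,0.004,0,0,0,0.1],
  ],
)

```text
t: 10.68
tool_pos: [0.5579, 0.0231, 0.1591]
eef_rot: [180.0, -0.0, -153.5]
wrist_force: [-4.2, 0.8, -1.6]
width: -0.0002
grasp_force: 1.7
```

Request:
send_rows(
  plan=[
    [0,0.025,0.004,0,0,0,0.1],
  ],
)

```text
t: 10.8
tool_pos: [0.5589, 0.0232, 0.1591]
eef_rot: [180.0, -0.0, -152.5]
wrist_force: [-5.3, 1.1, -0.8]
width: 0.0004
grasp_force: 2.0
```

Request:
send_rows(
  plan=[
    [0,0,0,0,0,0,0],
  ],
)

```text
t: 10.92
tool_pos: [0.559, 0.0232, 0.1591]
eef_rot: [-180.0, 0.0, -152.6]
wrist_force: [-3.5, 0.4, -0.5]
width: 0.0001
grasp_force: 1.6
```

Request:
send_rows(
  plan=[
    [0,0.025,0.005,0,0,0,0.1],
  ],
)

```text
t: 11.05
tool_pos: [0.5596, 0.0233, 0.1591]
eef_rot: [180.0, -0.0, -151.5]
wrist_force: [-6.7, -0.4, -0.7]
width: -0.0
grasp_force: 2.6
```

Request:
send_rows(
  plan=[
    [0,0.025,0.005,0,0,0,0.1],
  ],
)

```text
t: 11.18
tool_pos: [0.5602, 0.0233, 0.159]
eef_rot: [180.0, -0.1, -150.5]
wrist_force: [-7.3, 0.1, 0.9]
width: -0.0001
grasp_force: 3.2
```

Request:
send_rows(
  plan=[
    [0,0.022,0.008,0,0,0,0],
  ],
)

```text
t: 11.3
tool_pos: [0.5607, 0.0236, 0.1589]
eef_rot: [180.0, -0.1, -150.6]
wrist_force: [-8.7, -0.7, 3.0]
width: -0.0001
grasp_force: 3.9
```

Request:
send_rows(
  plan=[
    [0,0,0,0,0,0,0],
  ],
)

```text
t: 11.42
tool_pos: [0.5608, 0.0236, 0.159]
eef_rot: [180.0, -0.1, -150.6]
wrist_force: [-7.1, 0.4, 0.9]
width: -0.0002
grasp_force: 3.5
```

Request:
send_rows(
  plan=[
    [0,0.022,0.008,0,0,0,0],
  ],
)

```text
t: 11.55
tool_pos: [0.5612, 0.0238, 0.1589]
eef_rot: [179.9, -0.2, -150.6]
wrist_force: [-11.0, -0.9, 2.9]
width: -0.0001
grasp_force: 4.5
```

Request:
send_rows(
  plan=[
    [0,0,0,0,0,0,0],
    [0,0,0,0,0,0,0],
  ],
)

```text
t: 11.8
tool_pos: [0.5612, 0.0239, 0.1589]
eef_rot: [179.9, -0.1, -150.6]
wrist_force: [-9.8, -0.6, 1.8]
width: -0.0
grasp_force: 4.1
```

Request:
send_rows(
  plan=[
    [0,0,0,0,0,0,0],
    [0,-0.1,-0.05,0,0,0,0],
    [0,-0.25,-0.12,0,0,0,0],
    [0,-0.2,-0.1,0.4,0,0,0],
    [0,0,0,0.9,0,0,0],
    [0,0,0,0.9,0,0,0],
    [0,0,0,0,0,0,0],
  ],
)

```text
t: 12.68
tool_pos: [0.5426, 0.0132, 0.2514]
eef_rot: [-179.8, 0.4, -150.6]
wrist_force: [0.2, -0.2, -0.4]
width: 0.0
grasp_force: 0.0
```

```bash
python3 - <<'E'
from h import *
p=ctrl.observe()['tool_pos'];print((np.array([.4785,-.337,.15])-p)/.04)
E
```

```text
[-1.60142475 -8.75469255 -2.53379095]
```

Request:
send_rows(
  plan=[
    [50,-0.178,-0.973,0,0,0,-0.415],
    [50,-0.178,-0.973,0,0,0,-0.415],
    [50,-0.178,-0.973,0,0,0,-0.415],
    [50,-0.178,-0.973,0,0,0,-0.415],
    [50,-0.178,-0.973,0,0,0,-0.415],
    [50,-0.178,-0.973,0,0,0,-0.415],
    [50,-0.178,-0.973,0,0,0,-0.415],
    [50,-0.178,-0.973,-0.4,0,0,-0.415],
    [50,-0.178,-0.973,-0.5,0,0,-0.415],
    [50,0,0,-0.5,0,0,0],
  ],
)

```text
t: 13.92
tool_pos: [0.4745, -0.3408, 0.1909]
eef_rot: [-179.9, 0.0, 171.7]
wrist_force: [-0.1, 0.2, -1.1]
width: 0.05
grasp_force: 0.0
```

```bash
python3 - <<'E'
from h import *
c=cap('top');s=cap('scene');o=ctrl.observe();print(o['tool_pos'],o['eef_rot'])
def crop(c,x0,y0,w,h,k):return cv2.resize(c['image'][y0:y0+h,x0:x0+w],(w*k,h*k),interpolation=cv2.INTER_CUBIC)
i=crop(s,225,135,80,100,5);j=crop(c,175,150,60,80,5)
p=(proj(s,o['tool_pos']+[0,0,.018])-[225,135]+.5)*5;cv2.circle(i,tuple(int(v) for v in p),3,(255,0,255),-1)
j=cv2.copyMakeBorder(j,0,100,0,0,cv2.BORDER_CONSTANT)
cv2.imwrite('pics/c7.png',cv2.cvtColor(np.hstack([i,j]),cv2.COLOR_RGB2BGR))
E
```

```text
[ 0.47478988 -0.33658371  0.18923234] [179.92701307  -0.19792738 171.99183218]
```

View pics/c7.png

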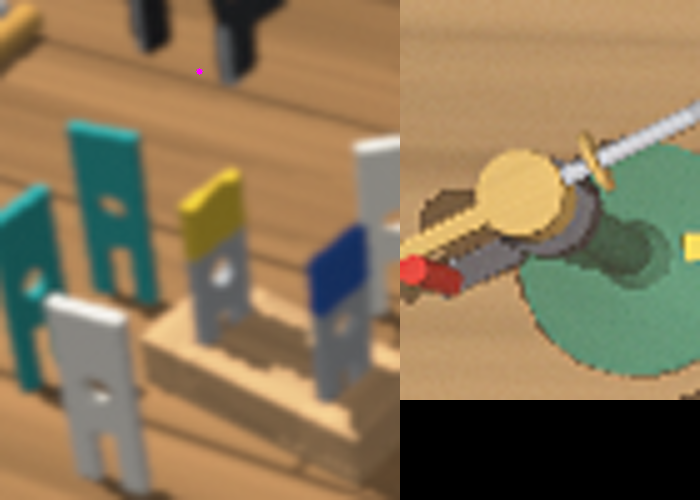

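Request:
send_rows(
  plan=[
    [50,0.07,0,-0.65,0,0,0],
    [50,0,0,-0.65,0,0,0],
    [50,0,0,-0.65,0,0,0],
    [50,0,0,-0.65,0,0,0],
    [50,0,0,0,0,0,0],
    [5,0,0,0,0,0,0],
    [5,0,0,0,0,0,0],
    [5,0,0,0,0,0,0],
    [5,0,0,0,0,0,0],
    [5,0,0,0,0,0,0],
  ],
  grip_force=50,
)

```text
t: 15.28
tool_pos: [0.4802, -0.3369, 0.0886]
eef_rot: [180.0, 0.1, 172.1]
wrist_force: [-0.8, 1.8, 5.5]
width: 0.0069
grasp_force: 49.4
```

Request:
send_rows(
  plan=[
    [5,0,0,0,0,0,0],
    [5,0,0,0,0,0,0],
  ],
)

```text
t: 15.52
tool_pos: [0.4802, -0.3369, 0.0886]
eef_rot: [180.0, 0.1, 172.1]
wrist_force: [-0.9, 1.7, 6.3]
width: 0.007
grasp_force: 49.4
```

Request:
send_rows(
  plan=[
    [5,0,0,0.3,0,0,0],
    [5,0,0,0.6,0,0,0],
    [5,0,0,0.7,0,0,0],
    [5,0,0,0.7,0,0,0],
    [5,0,0,0.7,0,0,0],
    [5,0,0,0.7,0,0,0],
    [5,0,0,0.3,0,0,0],
    [5,0,0,0,0,0,0],
  ],
)

```text
t: 16.52
tool_pos: [0.4795, -0.337, 0.2478]
eef_rot: [-180.0, 0.1, 172.1]
wrist_force: [-0.5, -0.3, -2.0]
width: 0.0068
grasp_force: 49.0
```

```bash
python3 - <<'E'
from h import *
s=cap('scene');o=ctrl.observe();print(o['tool_pos'],o['eef_rot'],o['wrist_force'],o['width'])
x0,y0=205,90
i=cv2.resize(s['image'][y0:y0+90,x0:x0+90],(540,540),interpolation=cv2.INTER_CUBIC)
T=o['tool_pos']
for dz in(.018,.018+.03-.055,.018+.03):
    p=(proj(s,T+[0,0,dz])-[x0,y0]+.5)*6;cv2.circle(i,tuple(int(v) for v in p),2,(255,0,255),-1)
cv2.imwrite('pics/c8.png',cv2.cvtColor(i,cv2.COLOR_RGB2BGR))
E
```

```text
[ 0.47910098 -0.33657781  0.24671973] [ 1.79984295e+02 -2.11336974e-02  1.72082444e+02] [ 0.04361921  0.25295573 -2.80847528] 0.006915954777707879
```

View pics/c8.png

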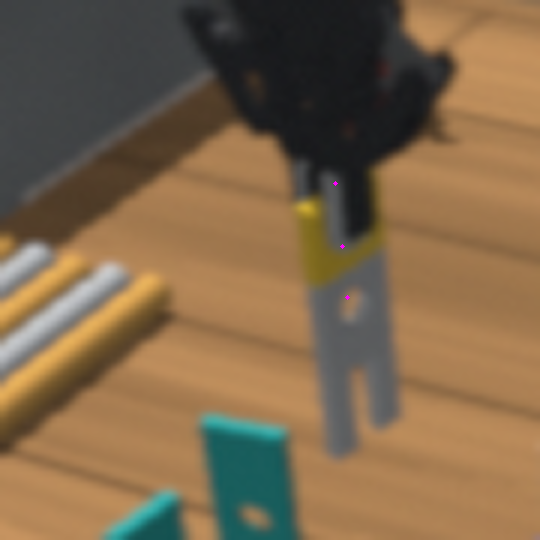

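```bash
python3 - <<'E'
from h import *
A=np.array([.546,.079])
for n in('top','scene'):
    c=cap(n);hsv=cv2.cvtColor(c['image'],cv2.COLOR_RGB2HSV);pts=[]
    for r in np.arange(.034,.066,.001):
        ths=np.arange(-95,-30,.5);m=[]
        for th in ths:
            t=np.radians(th);X=np.r_[A+r*np.array([np.cos(t),np.sin(t)]),.191];u,v=np.rint(proj(c,X)).astype(int)
            h,s,b=hsv[v,u]
            if s<45 and b>110: m.append(th)
        if m: pts.append((r,np.mean(m),len(m)*.5*r*17.45))
    pts=np.array(pts);print(n);print(np.round(pts[::4],3))
# tail+hub from top view, yellow brass blob fit
c=cap('top')
for (x,y) in ((690-400,117),(570-400,175)):
    X=ray(c,175+x/5-.4,150+y/5-.4,.191);print(X,np.degrees(np.arctan2(X[1]-A[1],X[0]-A[0])))
print(ray(c,175+118/5-.4,150+193/5-.4,.198))
E
```

```text
top
[[ 3.400e-02 -5.950e+01  6.823e+00]
 [ 3.800e-02 -6.000e+01  6.963e+00]
 [ 4.200e-02 -6.000e+01  6.963e+00]
 [ 4.600e-02 -6.025e+01  7.224e+00]
 [ 5.000e-02 -6.025e+01  7.853e+00]
 [ 5.400e-02 -6.025e+01  7.538e+00]
 [ 5.800e-02 -6.025e+01  8.097e+00]
 [ 6.200e-02 -6.050e+01  8.114e+00]]
scene
[[ 3.4000e-02 -5.7250e+01  1.0086e+01]
 [ 3.8000e-02 -5.8250e+01  9.9460e+00]
 [ 4.2000e-02 -5.8750e+01  1.0261e+01]
 [ 4.6000e-02 -5.9000e+01  1.0034e+01]
 [ 5.0000e-02 -5.9500e+01  1.0034e+01]
 [ 5.4000e-02 -6.0000e+01  9.8940e+00]
 [ 5.8000e-02 -6.0250e+01  1.0121e+01]
 [ 6.2000e-02 -6.0500e+01  1.0278e+01]]
[0.57739139 0.0213529  0.191     ] -61.42975538213262
[0.55421127 0.06399664 0.191     ] -61.30832717551648
[0.5458335  0.08034713 0.198     ]
```

Request:
send_rows(
  plan=[
    [5,0.342,0.876,0.1,0,0,0.408],
    [5,0.342,0.876,0,0,0,0.408],
    [5,0.342,0.876,0,0,0,0.408],
    [5,0.342,0.876,0,0,0,0.408],
    [5,0.342,0.876,0,0,0,0.408],
    [5,0.342,0.876,0,0,0,0.408],
    [5,0.342,0.876,0,0,0,0.408],
    [5,0.342,0.876,0,0,0,0.408],
    [5,0.342,0.876,0,0,0,0.408],
    [5,0,0,0,0,0,0],
  ],
)

```text
t: 17.98
tool_pos: [0.6032, -0.0166, 0.2501]
eef_rot: [179.9, -0.0, -150.8]
wrist_force: [-0.2, -0.6, -2.6]
width: 0.0074
grasp_force: 49.1
```

```bash
cat > rel.py <<'E'
from h import *
P50=np.array([.5708,.0356]);t=np.radians(-61.2);hh=np.array([np.cos(t),np.sin(t)]);nn=np.array([-hh[1],hh[0]])
def rel():
    o=ctrl.observe();p=o['tool_pos'];d=p[:2]-P50
    print('r',.05+d@hh,'lat',d@nn,'hole z',p[2]-.0106-.19,'yaw',o['eef_rot'],'F',o['wrist_force'],o['width']);return o
E
python3 - <<'E'
from rel import *
o=rel()
tgt=np.r_[P50+.045*hh,.198+.0106];print('to r95 units',(tgt-o['tool_pos'])/.04)
# find hole/yellow in scene
s=cap('scene');hsv=cv2.cvtColor(s['image'],cv2.COLOR_RGB2HSV)
T=o['tool_pos'];u=proj(s,np.r_[T[:2],T[2]-.0106]);print('pred hole',u)
x,y=np.rint(u).astype(int);print(hsv[y-9:y+10,x-13:x+14,1])
E
```

```text
r 0.1113743309082844 lat 0.003260376266574395 hole z 0.049467693759261744 yaw [ 1.79872960e+02 -9.63403872e-03 -1.50778933e+02] F [-0.15129232 -0.58617767 -2.59963119] 0.00736273984048951
to r95 units [-0.26863709  0.31945593 -1.03669234]
pred hole [359.98004569 199.85700767]
[[131 131 130 130 131 132 132 130 124  95  61  73 124 177 190 190 186 159
  135 124 128 130 131 131 132 131 130]
 [132 132 132 131 131 131 130 129 121  90  41  53 134 190 190 190 185 164
  143 133 131 132 133 133 131 130 132]
 [131 132 131 132 132 132 132 131 123  90  33  38 126 188 194 193 183 162
  141 134 131 132 131 132 132 130 130]
 [131 131 132 132 132 132 131 130 122  88  30  30 117 182 192 193 183 156
  137 132 131 131 131 131 133 131 132]
 [131 131 131 131 132 132 132 130 118  80  27  29 114 180 193 193 179 152
  137 132 132 132 130 131 130 131 131]
 [132 132 131 132 131 132 132 130 117  78  23  20  97 175 193 189 175 150
  135 131 131 131 131 131 131 133 132]
 [131 131 132 132 131 131 132 129 115  75  20   7  78 165 190 188 174 149
  134 132 131 132 132 130 132 131 131]
 [131 132 130 131 131 132 131 12
[... 624 characters left out ...]
 132 131 132 132 132]
 [131 132 130 131 132 131 131 125  93  32   2   6   7   7   9  15  74 119
  130 131 132 132 132 131 131 131 131]
 [131 131 130 131 131 131 130 121  85  24   4   7   8   7   5  24  80 121
  130 131 131 132 132 132 132 130 130]
 [133 131 131 130 132 131 130 121  84  20   9   9   8   9   2  28  82 121
  131 131 131 131 130 131 131 131 130]
 [129 131 131 131 130 131 130 119  82  20   8   9  10   9   2  32  85 122
  131 131 131 131 132 131 130 130 130]
 [129 131 131 131 129 132 128 114  72  12   8   9  10   9   0  41  92 124
  131 131 130 131 131 131 131 130 132]
 [132 131 131 133 132 131 127 107  60   8   6   9  10   7   5  47  99 125
  130 131 131 130 131 130 132 132 132]]
```

```bash
python3 - <<'E'
from rel import *
o=rel();T=o['tool_pos']
s=cap('scene');hsv=cv2.cvtColor(s['image'],cv2.COLOR_RGB2HSV)
for dz in(.0175,-.07):
  for e in(.022,-.022):
    print(dz,e,proj(s,np.r_[T[:2]+e*nn,T[2]-.0106+dz]))
u=proj(s,np.r_[T[:2]+.022*nn,T[2]-.0106-.07]);x,y=np.rint(u).astype(int)
print(x,y);print(hsv[y-8:y+8,x-10:x+10,1])
E
```

```text
r 0.11348667861745451 lat 0.001550285711508276 hole z 0.04965219321093356 yaw [ 1.79948937e+02 -5.55644398e-02 -1.50989443e+02] F [-0.52366025 -0.60053845 -1.5802036 ] 0.007140753078487961
0.0175 0.022 [360.98681825 199.53323557]
0.0175 -0.022 [358.02977359 186.44631438]
-0.07 0.022 [358.01958403 230.28817536]
-0.07 -0.022 [355.37459119 216.84410415]
358 230
[[131 132 131 131 132 131 126  99  44   0   4  17  75 119 130 132 131 130
  131 132]
 [131 129 131 131 131 131 125  93  32   2   7  19  80 123 131 133 131 132
  131 130]
 [131 130 131 131 131 132 123  91  27   4   0  28  86 122 133 133 133 133
  133 131]
 [131 131 131 130 133 131 124  91  27   4   2  32  88 122 131 131 132 131
  133 132]
 [131 131 131 131 132 131 125  95  34   2   2  37  90 123 129 130 131 131
  131 131]
 [130 131 131 131 130 132 125 102  49   4   4  45  97 124 130 130 131 130
  133 131]
 [131 131 131 131 130 131 128 108  64  13   9  53 103 125 131 130 131 130
  131 131]
 [131 131 131 132 131 131 127 115  83  51  52  81 113 128 131 130 131 132
  131 131]
 [133 131 133 131 133 131 131 125 116 109 112 119 127 131 131 132 131 131
  131 131]
 [132 132 132 132 133 133 132 132 131 129 130 131 131 131 132 132 132 131
  132 132]
 [130 130 132 133 131 131 132 133 132 131 132 132 132 131 131 132 131 132
  132 132]
 [131 132 131 131 131 132 130 130 132 133 131 132 131 133 132 132 131 132
  132 133]
 [131 131 131 131 130 132 130 131 131 132 132 131 133 132 131 132 131 131
  132 131]
 [131 132 131 130 131 132 130 131 130 132 131 132 132 132 133 131 131 132
  133 130]
 [131 132 131 131 132 132 131 131 130 132 132 132 132 131 131 132 132 131
  131 131]
 [131 131 131 131 131 133 131 131 132 131 131 131 132 133 133 132 131 132
  131 131]]
```

Request:
send_rows(
  plan=[
    [5,0,0,-0.4,0,0,0],
    [5,0,0,-0.4,0,0,0],
    [5,-0.08,0.1,-0.24,0,0,0],
    [5,-0.08,0.12,0,0,0,0],
    [5,-0.07,0.12,0,0,0,0],
    [5,0,0,0,0,0,0],
  ],
)

```text
t: 18.82
tool_pos: [0.5934, -0.007, 0.2102]
eef_rot: [-180.0, 0.1, -151.1]
wrist_force: [-0.3, -0.8, -2.8]
width: 0.0068
grasp_force: 49.0
```

```bash
python3 - <<'E'
from rel import *
o=rel()
T=o['tool_pos'];c=cap('top');hsv=cv2.cvtColor(c['image'],cv2.COLOR_RGB2HSV)
print('tip pred',proj(c,np.r_[P50+.032*hh,.2]))
E
```

```text
r 0.09824714657285627 lat -0.0006785162350015961 hole z 0.009563468339510967 yaw [-1.79993873e+02  6.70038283e-02 -1.51138733e+02] F [-0.25430952 -0.81430649 -2.84549574] 0.006834119207938395
tip pred [239.42066834 167.53339532]
```

Request:
send_rows(
  plan=[
    [5,-0.036,0.066,-0.013,0,0,0],
    [5,-0.036,0.066,-0.013,0,0,0],
    [5,-0.036,0.066,-0.013,0,0,0],
    [5,-0.024,0.044,0,0,0,0],
  ],
)

```text
t: 19.38
tool_pos: [0.5879, 0.0021, 0.2079]
eef_rot: [180.0, -0.0, -151.2]
wrist_force: [-0.7, -0.4, -2.4]
width: 0.007
grasp_force: 49.1
```

Request:
send_rows(
  plan=[
    [5,-0.024,0.044,0,0,0,0],
    [5,-0.024,0.044,-0.015,0,0,0],
  ],
)

```text
t: 19.62
tool_pos: [0.5861, 0.0055, 0.2074]
eef_rot: [-180.0, 0.0, -151.2]
wrist_force: [0.5, 0.1, -2.2]
width: 0.0071
grasp_force: 49.1
```

```bash
python3 -c "
from rel import *
rel()"
```

```text
r 0.08377075766377806 lat -0.00113021902662497 hole z 0.006792405221173581 yaw [-1.79995584e+02  5.94633959e-03 -1.51202373e+02] F [ 0.5336336   0.14485728 -2.16247641] 0.007085744665143657
```

Request:
send_rows(
  plan=[
    [5,-0.013,0.05,0,0,0,0],
    [5,-0.013,0.05,-0.02,0,0,0],
  ],
)

```text
t: 19.88
tool_pos: [0.5851, 0.0095, 0.2066]
eef_rot: [-180.0, 0.0, -151.2]
wrist_force: [0.6, 0.0, -2.2]
width: 0.0072
grasp_force: 49.1
```

Request:
send_rows(
  plan=[
    [5,-0.024,0.044,-0.028,0,0,0],
    [5,-0.024,0.044,-0.028,0,0,0],
  ],
)

```text
t: 20.12
tool_pos: [0.583, 0.013, 0.2042]
eef_rot: [180.0, -0.0, -151.2]
wrist_force: [-0.2, -0.8, -2.4]
width: 0.0071
grasp_force: 49.1
```

Request:
send_rows(
  plan=[
    [5,-0.024,0.044,-0.028,0,0,0],
    [5,-0.024,0.044,-0.028,0,0,0],
  ],
)

```text
t: 20.38
tool_pos: [0.5811, 0.0165, 0.202]
eef_rot: [180.0, 0.0, -151.2]
wrist_force: [-0.6, 0.5, -0.7]
width: 0.0065
grasp_force: 49.1
```

```bash
python3 -c "
from rel import *
rel()"
```

```text
r 0.07170430599071431 lat -0.00015120637169164976 hole z 0.0014123759605968733 yaw [ 1.79999274e+02  6.09143177e-04 -1.51201233e+02] F [-0.62050974  0.50936165 -0.69836081] 0.006498606124037916
```

Request:
send_rows(
  plan=[
    [5,-0.03,0.055,-0.018,0,0,0],
    [5,-0.03,0.055,-0.018,0,0,0],
    [5,-0.036,0.066,0,0,0,0],
  ],
)

```text
t: 20.75
tool_pos: [0.5772, 0.0236, 0.2006]
eef_rot: [180.0, -0.0, -151.2]
wrist_force: [-0.4, 0.8, -2.4]
width: 0.007
grasp_force: 49.1
```

Request:
send_rows(
  plan=[
    [5,-0.036,0.066,0,0,0,0],
    [5,-0.036,0.066,0,0,0,0],
    [5,-0.036,0.066,0,0,0,0],
    [5,-0.02,0.04,0,0,0,0],
    [5,0,0,0,0,0,0],
  ],
)

```text
t: 21.38
tool_pos: [0.5722, 0.0331, 0.2006]
eef_rot: [180.0, 0.0, -151.2]
wrist_force: [-0.7, 0.4, -1.8]
width: 0.007
grasp_force: 49.1
```

```bash
python3 -c "
from rel import *
rel()"
```

```text
r 0.05281705433608802 lat 3.8589353397378736e-05 hole z 4.2822668338993175e-05 yaw [ 1.79994888e+02  2.30028127e-03 -1.51187313e+02] F [-0.73169197  0.40290306 -1.846454  ] 0.00695399543743499
```

Next I lower it until the hole's top rests on the bar, expected about 5.5 mm down.

Request:
send_rows(
  plan=[
    [5,0,0,-0.04,0,0,0],
    [5,0,0,-0.04,0,0,0],
    [5,0,0,-0.025,0,0,0],
  ],
)

```text
t: 21.75
tool_pos: [0.5722, 0.0329, 0.1962]
eef_rot: [180.0, -0.0, -151.2]
wrist_force: [0.8, -0.5, -1.6]
width: 0.0068
grasp_force: 49.1
```

Request:
send_rows(
  plan=[
    [5,0,0,-0.02,0,0,0],
  ],
)

```text
t: 21.88
tool_pos: [0.5722, 0.0329, 0.1955]
eef_rot: [180.0, -0.0, -151.2]
wrist_force: [0.4, -0.1, -2.1]
width: 0.0069
grasp_force: 49.1
```

Request:
send_rows(
  plan=[
    [5,0,0,0,0,0,0],
  ],
)

```text
t: 22.0
tool_pos: [0.5722, 0.0329, 0.1956]
eef_rot: [180.0, -0.0, -151.2]
wrist_force: [0.6, 0.5, -2.3]
width: 0.0068
grasp_force: 49.1
```

Request:
send_rows(
  plan=[
    [5,0,0,-0.015,0,0,0],
    [5,0,0,0,0,0,0],
  ],
)

```text
t: 22.25
tool_pos: [0.5724, 0.033, 0.1952]
eef_rot: [-180.0, 0.0, -151.2]
wrist_force: [0.8, 0.4, -1.1]
width: 0.0069
grasp_force: 49.1
```

Request:
send_rows(
  plan=[
    [5,0,0,-0.015,0,0,0],
    [5,0,0,0,0,0,0],
  ],
)

```text
t: 22.5
tool_pos: [0.5725, 0.033, 0.1948]
eef_rot: [-180.0, 0.0, -151.2]
wrist_force: [0.5, 0.4, 1.8]
width: 0.007
grasp_force: 49.7
```

Request:
send_rows(
  plan=[
    [9,0,0,0,0,0,0],
    [12,0,0,0,0,0,0],
    [18,0,0,0,0,0,0],
    [24,0,0,0,0,0,0],
    [26,0,0,0,0,0,0],
    [26,0,0,0,0,0,0],
  ],
  grip_force=20,
)

```text
t: 23.25
tool_pos: [0.5722, 0.033, 0.1944]
eef_rot: [180.0, 0.0, -151.2]
wrist_force: [0.2, -0.2, 0.2]
width: 0.0259
grasp_force: 0.0
```

Request:
send_rows(
  plan=[
    [26,0,0,0.1,0,0,0],
    [26,0,0,0.25,0,0,0],
    [26,0,0,0.4,0,0,0],
    [26,0,0,0.6,0,0,0],
    [26,0,0,0.8,0,0,0],
    [26,0,0,0.8,0,0,0],
    [26,0.5,-0.8,0,0,0,0],
    [26,0.5,-0.8,0,0,0,0],
    [26,0.5,-0.8,0,0,0,0],
    [26,0.5,-0.8,0,0,0,0],
  ],
)

```text
t: 24.5
tool_pos: [0.653, -0.096, 0.3139]
eef_rot: [-180.0, 0.1, -151.2]
wrist_force: [1.1, -0.0, 0.0]
width: 0.0261
grasp_force: 0.0
```

Request:
send_rows(
  plan=[
    [26,0,-0.9,0,0,0,0],
    [26,0,-0.9,0,0,0,0],
    [26,0,0,0,0,0,0],
    [26,0,0,0,0,0,0],
    [26,0,0,0,0,0,0],
    [26,0,0,0,0,0,0],
    [26,0,0,0,0,0,0],
    [26,0,0,0,0,0,0],
  ],
)

```text
t: 25.5
tool_pos: [0.6522, -0.1668, 0.3125]
eef_rot: [180.0, -0.0, -151.2]
wrist_force: [-0.4, 0.2, -0.1]
width: 0.0259
grasp_force: 0.0
```

```bash
python3 - <<'E'
from rel import *
for n in('top','scene'):
    c=cap(n);hsv=cv2.cvtColor(c['image'],cv2.COLOR_RGB2HSV).astype(int)
    G=P50+.003*hh;top=np.r_[G,.1845+.055]
    print(n,'pred top ctr',proj(c,top),'ends',proj(c,np.r_[G+.022*nn,.2395]),proj(c,np.r_[G-.022*nn,.2395]),'bottom near',proj(c,np.r_[G+.022*nn,.1145]))
    m=((hsv[...,0]>22)&(hsv[...,0]<33)&(hsv[...,1]>165)&(hsv[...,2]>60)).astype(np.uint8)
    k,l,st,ce=cv2.connectedComponentsWithStats(m)
    for i in range(1,k):
        if st[i,4]>15: print(st[i],ce[i].round(1))
    print([(r,float(np.mean(v)) if (v:=[th for th in np.arange(-95,-30,.5) if (lambda p:p[1]<45 and p[2]>110)(hsv[tuple(np.rint(proj(c,np.r_[np.array([.546,.079])+r*np.array([np.cos(np.radians(th)),np.sin(np.radians(th))]),.191])).astype(int)[::-1])])]) else None) for r in(.034,.038,.066,.07)])
E
```

```text
top pred top ctr [219.76395213 170.06541476] ends [214.29167882 158.91466983] [225.27430438 181.29375237] bottom near [229.90740161 173.35671193]
[(0.034, None), (0.038, None), (0.066, None), (0.07, None)]
scene pred top ctr [386.94617175 197.92602123] ends [389.02232842 204.58736755] [384.95634327 191.54165878] bottom near [382.36238417 246.02268783]
[382 191   7  24 122] [385.1 202.4]
[378 261  11   4  33] [383.1 262.7]
[(0.034, -57.25), (0.038, -58.25), (0.066, -48.09230769230769), (0.07, -47.792682926829265)]
```

Request:
send_rows(
  plan=[
    [26,0,0,0,0,0,0],
    [26,0,0,0,0,0,0],
    [26,0,0,0,0,0,0],
    [26,0,0,0,0,0,0],
    [26,0,0,0,0,0,0],
    [26,0,0,0,0,0,0],
    [26,0,0,0,0,0,0],
    [26,0,0,0,0,0,0],
    [26,0,0,0,0,0,0],
    [26,0,0,0,0,0,0],
  ],
)

```text
t: 26.85
tool_pos: [0.6522, -0.167, 0.3124]
eef_rot: [180.0, 0.0, -151.2]
wrist_force: [0.6, 0.1, -0.7]
width: 0.0258
grasp_force: 0.0
```

```bash
python3 - <<'E'
from rel import *
a=[cap('scene')['image'].astype(int) for _ in range(4)]
print([np.abs(a[i]-a[0])[180:255,365:410].mean() for i in(1,2,3)])
u=a[3][246-6:246+6,376:390]; print(cv2.cvtColor(u.astype(np.uint8),cv2.COLOR_RGB2HSV)[...,1])
print(ctrl.finish_job())
E
```

```text
[np.float64(0.44), np.float64(0.4434567901234568), np.float64(0.44237037037037036)]
[[129 127 121 101  57   5   9   9   0  36  96 126 131 133]
 [132 131 131 125  95  26   6   9   8  66 115 130 132 132]
 [131 132 131 122  88  24   6   9  18  75 119 129 131 131]
 [131 131 128 118  80  20   8   4  26  83 121 130 129 129]
 [131 131 130 119  83  21   8   4  31  87 123 131 131 131]
 [132 131 131 124  95  36   2   4  34  91 124 131 131 131]
 [131 131 131 126 106  60  10   8  50 101 125 130 131 131]
 [129 131 130 128 114  84  52  53  82 113 128 130 131 131]
 [129 129 130 129 125 118 113 115 120 127 130 132 131 131]
 [129 130 130 129 130 129 129 129 130 131 131 131 131 132]
 [131 130 130 131 130 129 129 131 131 130 131 131 130 128]
 [131 129 131 131 130 129 129 130 129 126 124 121 117 107]]
the job is handed in; nothing more can be done
None
```

I handed the job in at about 27 s, with no verdict returned: the hook was pressed on the pin at about 10 N, and the yellow-topped gauge now hangs released and still on it, facing about 17° from the stripe.

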